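# Snap the grease gun onto the tilted nipple and hold it

## Robot

A 6-joint arm with a two-finger parallel gripper is mounted at the origin on the work surface. World frame = base frame: x ahead of the robot, y to its left, z up, the work surface at z = 0. Lengths are in m, angles in rad, forces in N, time in s.
With the tool pointing down it reaches from about 0.35 to 0.775 m from the base axis. Payload 7.3 kg.
Tool frame: the origin (TCP) lies at the very end of the fingers, on their centre line; the grasp point (between the pads) lies 19 mm behind it (robot.pinch_z is the distance from the TCP to the grasp point, in m); z points along the fingers, y is the line along which they close (so a half turn about z gives the same grasp; the last joint's range is limited). The gripper opens to 92 mm and grips with 3 to 60 N. Pads are 19 mm wide; open, the fingers measure 130 mm over their backs; the gripper's body (75 mm by 190 mm) begins 47 mm behind the grasp point.
Start: joints at [-1.486, 0.342, 1.524, -0, 1.275, -0.146], TCP at [0.12, -0.511, 0.227] pointing down, gripper open.
Joint ranges: [-2.53, 2.53], [-0.77, 2.02], [0.04, 2.7], [-1, 4.14], [0.28, 2.66], [-3.11, 3.11]. Speed limits (rad/s): [2.57, 2.57, 3.14, 3.14, 3.14, 3.14].

## Interface

Orientations are given as [roll, pitch, yaw] about the fixed x, y, z axes, in that order (R = Rz(yaw) Ry(pitch) Rx(roll)).
In Python, from cell import robot gives the robot as it stands.
- The arm moves only by the tool move_arm, never from a script. Its argument "motion" is a list of rows, each a list of 6 numbers: the shift along the tool's x, y, z in units of 0.1 m (1.0 is 0.1 m), then the turn, a rotation vector about the tool's x, y, z in units of pi rad (1.0 is pi rad). In form: [[dx, dy, dz, rx, ry, rz], ...]. A call has 1 to 12 rows; each row is the pose to reach, as a shift and turn from the pose commanded when the call began, along the tool's axes at that moment, turning the shorter way round; what a row does not reach only later rows make up. A row lasts 1/8 s, in which the tool goes at most 62.5 mm and 10.7 degrees, less where a joint would pass 70% of its speed; a pose out of reach is approached as far as the arm can. A call with a number of a shift or a turn outside -1 to 1 is refused whole. A call with a gripper value outside its range is refused whole. "fingers" is the opening, from -1 (shut) to 1 (fully open), set as the call begins (left out, the last holds). The fingers move at their own pace and stop on an object; "newtons" is the grip in N (left out, the last holds). Time passes only in rows, so rows that repeat a pose let the fingers close. It gives the time, the measured TCP pose, the force, the opening and the grip force at its end, in the units of the state.
- robot.observe(): the state, without advancing time (a new reading comes with each control period).
- robot.read_camera(name): name is "scene" or "top" or "wrist"; returns a dict with "image" (384x512x3 uint8, red, green, blue), "range_z" (384x512 float32, m along the optical axis (not along the pixel's ray), 0 where there is no reading), "vfov" (degrees; the focal length in pixels is half the picture's height over the tangent of half this angle, whatever the lens; pixels are square), "cx", "cy" (the principal point, pixels), "k1" (the pictures are not rectified: a ray, as slopes to the right and down, at radius r is drawn at 1 + k1 r^2 times it, then the intrinsics apply), "extrinsics" (4x4, takes a point from camera to world coordinates); the wrist camera has in their place "hand_eye" (4x4, takes a point from camera to tool coordinates, whose origin is the TCP and whose axes are the flange's). Camera axes: x right, y up, looking along -z (the intrinsics and any distortion apply to the point x, -y, -z); pixel columns grow to the right and rows downward; lengths in m; the calibration is good to about 2 mm. A picture is of the moment at which its call begins: read the wrist's pose just before it.
- robot.hand_in(): hands the job in; it is judged then, once.
The state is a dict: "time": time; "qpos": joint angles; "qvel": joint speeds; "joint_efforts": joint torques, N m; "tool_pos": TCP position; "tool_rot": TCP orientation; "contact_force": force on the tool from outside, world axes, zero at the start; "torque": the same for the moment, N m; "opening": finger opening in m; "grip_force": force on a finger pad.
Only numpy, scipy, OpenCV 4.12 (cv2) and the standard library are available. Lean on these libraries where they do the work, as an engineer would, in place of code of your own. Each camera call takes 0.05 s, during which the arm holds its last target. There are 200 camera calls.

## Task

Grease the bearing housing: first lift the flat guard plate out of its groove in front of the slanting grease nipple, stand it on edge in an empty slot of the slotted rack and let go of it. Then take the push-type grease gun, press its mouth squarely over the nipple until it snaps on and sits fully home on the nipple's collar, and finish while still gripping it and holding it pressed home there against the nipple's spring. Leave everything else where it is.

Things in the scene. Friction and masses are not known exactly. Their poses are not given: they have to be found in the camera images.
- housing: grey cast bearing housing, fixed, on the bamboo board (board top 12 mm above the trolley top). Origin: underside, below the barrel (60 mm thick, 70 mm long in y, axis 42 mm up). Base plate x -90 to +60, 90 wide, 12 mm thick. Two dark bars 20 mm high on it make a groove 9 mm wide along y at x = -56 mm, floor z = 12 mm, where the guard stands; nipple leans to -x
- nipple: brass nipple, fixed on the housing. Origin: centre of its collar's upper face (30 mm across), where the gun's mouth rests when home; z: outward along the nipple, 25 degrees off vertical; y: the housing's y. Stem 16 mm across, 24 long, coned tip 9 mm, then a 6 mm pin 11 mm longer. Two spring balls on its sides resist the mouth from 15 to 10 mm before home, and snap behind the lip at about 3 mm
- valve_pin (a joint): how far the valve pin at the nipple's tip is pushed in, m: 0 is free, about 0.005 with the gun fully home. The gun meets it 5 mm before home; its spring pushes back with 7.5 N at first touch and about 15 N at home. If let go, the gun is pushed back some 4 mm off its seat, although snapped on. The snap itself takes about 10 N more push, then gives way
- guard: flat aluminium guard plate standing on edge in the housing's groove, right in the way of the gun; 6 mm thick (its x), 70 mm wide (its y), 125 mm tall (its z), 140 g. Origin: middle of its lower edge
- rack: plywood rack, fixed, 150 mm (x) x 100 mm (y), with three slots for plates on edge, running along its y. Origin: centre of its underside, on the bamboo board. Slots 10 mm wide at x = -45, 0 and +45 mm, slot floor at z = 10 mm, fins up to z = 45 mm. Slots -45 and 0 are empty, +45 holds the spare plate
- gun: push-type grease gun of steel, round, 105 mm tall, about 250 g, standing upright on its mouth. Origin: centre of the mouth; z: up along the gun. Body 34 mm across up to 62 mm, a flat shoulder there, above it a bare neck 24 mm across, 62 to 105 mm, to grip. Mouth hole 18 mm across through a 5 mm lip, then a chamber 23 mm across, 30 mm deep from the mouth
- spare_plate: bystander: steel plate 6 x 60 x 60 mm on edge in the rack's slot at +45 mm
- tire_lever: bystander: blue plastic tire lever, about 125 mm long, lying flat
- valve_extender: bystander: aluminium valve extender, 72 mm long, 8 mm thick, lying
- bottle_cage: bystander: green bottle cage standing upright, 80 mm across, 135 mm tall
- grease_jar: bystander: closed jar, 64 mm across, 65 mm tall
- bearing: bystander: steel bearing ring 42 mm across, 12 mm high, lying flat
- wrench: bystander: wrench 150 mm long, lying near the robot
Things that resemble listed ones, but are neither listed nor needed, are in the scene too. There is more than one size of the gun; the one meant has the size given above.

How it is judged:
On the way, in this order (a step that is already met when the one before it is completed fails the run):
1. the guard plate stands on edge in an empty slot of the rack, released (x of guard in the frame of rack between -0.065 and 0.065 m and y of guard in the frame of rack between -0.035 and 0.035 m and z of guard in the frame of rack below 0.016 m and angle between guard's own z axis and vertical below 0.25 rad and angle between the x axis of guard and the x axis of rack, either way round below 0.3 rad and contact force between the fingers and guard below 0.1 N and linear speed of guard below 0.05 m/s), for 0.2 s.
2. the gun has snapped onto the nipple and is held fully home (z of gun in the frame of nipple between -0.003 and 0.0025 m and x of gun in the frame of nipple between -0.003 and 0.003 m and y of gun in the frame of nipple between -0.003 and 0.003 m and angle between the z axis of gun and the z axis of nipple, either way round below 0.12 rad and value of joint valve_pin above 0.0025 m and contact force between the fingers and gun above 3 N), for 0.2 s.
At the end, for the whole second after the job is handed in: Guard plate released in a rack slot: on the slot floor within 6 mm, upright within 0.25 rad, in line within 0.3 rad. Gun on the nipple: mouth within 2.5 mm of the collar, 3 mm of the axis, square within 0.12 rad, valve pin in by over 2.5 mm, and still gripped (over 3 N) (all of step 1 and all of step 2); the arm keeps its last pose, push and grip.
It fails at once if a bystander was moved more than 30 mm (distance of any of tire_lever, valve_extender, bottle_cage, grease_jar, bearing, wrench, spare_plate from where it was at the start of the episode above 0.03 m).
It also fails if it takes over 54 s, if anything falls off the work surface, if the arm or the gripper's body presses on something with over 40 N, if the wrist force passes 120 N, or if a joint passes its speed limit or range.

## Working session

There is one attempt and no reset: what is moved stays moved. The work goes in short steps, Python scripts to look and compute and a tool call to move; the robot and the scene stay as the last step left them, time stands still between calls to the robot, and variables do not carry over. Pictures are saved under pics/ and viewed, at most 10 in all, crops included, and the job is handed in when it is done.

Besides the shell and the picture viewer there is one more tool, called in YAML: its name, and indented under it one key for each argument. move_arm: Moves the arm, as the interface text tells. Shifts and turns lie within -1 to 1; 1 stands for 0.1 m of shift or pi rad of turn. Its arguments: {"type":"object","properties":{"motion":{"type":"array"},"fingers":{"type":"number"},"newtons":{"type":"number"}},"required":["motion"]}

```bash
ls; mkdir -p pics; cat > h.py <<'E'
import numpy as np, cv2
from cell import robot
from scipy.spatial.transform import Rotation as R
def cloud(d, T=None):
    im=d["image"]; z=d["range_z"]; H,W=z.shape
    f=H/2/np.tan(np.radians(d["vfov"])/2)
    K=np.array([[f,0,d["cx"]],[0,f,d["cy"]],[0,0,1.]])
    u,v=np.meshgrid(np.arange(W),np.arange(H))
    p=cv2.undistortPoints(np.stack([u,v],-1).reshape(-1,1,2).astype(float),K,np.array([d["k1"],0,0,0,0.])).reshape(H,W,2)
    P=np.stack([p[...,0]*z,-p[...,1]*z,-z],-1)
    T=d["extrinsics"] if T is None else T
    P=P@T[:3,:3].T+T[:3,3]; P[z<=0]=np.nan
    return P
def tool():
    s=robot.observe(); T=np.eye(4); r=np.array(s["tool_rot"])
    T[:3,:3]=R.from_euler("xyz",r).as_matrix(); T[:3,3]=s["tool_pos"]; return T
def get(name):
    T=tool() if name=="wrist" else None
    d=robot.read_camera(name)
    return d, cloud(d, T@d["hand_eye"] if T is not None else None)
def save(d,n): cv2.imwrite("pics/"+n,d["image"][...,::-1])
E
python3 - <<'E'
from h import *
print(robot.observe())
for n in("scene","top"):
    d,P=get(n); np.savez(n+".npz",P=P,im=d["image"]); print(n,d["extrinsics"],d["vfov"],d["k1"])
    save(d,n+"0.png")
E
```

```text
pics
{'time': 0.0, 'qpos': array([-1.48599089e+00,  3.42683761e-01,  1.52503966e+00, -3.23305727e-05,
        1.27535973e+00, -1.45991316e-01]), 'qvel': array([-0.00046124,  0.00082967, -0.00101195, -0.00012347,  0.00077407,
        0.00099815]), 'joint_efforts': array([ 9.26639805e-04, -4.31243849e+01, -2.44224983e+01,  7.17474218e-02,
        5.58800879e-02, -1.50353062e-04]), 'tool_pos': array([ 0.12007698, -0.51066509,  0.22605727]), 'tool_rot': array([-3.14011352e+00, -1.86239388e-04,  2.30806056e-01]), 'contact_force': array([ 0.08993278,  0.29014817, -0.31404281]), 'torque': array([ 0.01845122,  0.00533955, -0.00239932]), 'grip_force': 0.0, 'opening': 0.09194145736423696}
scene [[-0.52673413 -0.508662    0.681039    1.3386543 ]
 [ 0.84996479 -0.30524503  0.42940113  0.41150107]
 [-0.01053627  0.8050394   0.59312777  0.74991149]
 [ 0.          0.          0.          1.        ]] 44.23475006270306 -0.14834927998102382
top [[ 0.00361258  0.9976875  -0.06787201  0.48771025]
 [-0.99983647  0.00480636  0.01743371 -0.05373355]
 [ 0.01771962  0.06779793  0.99754171  1.11871256]
 [ 0.          0.          0.          1.        ]] 53.92491608917146 -0.10611962243899646
```

View pics/scene0.png

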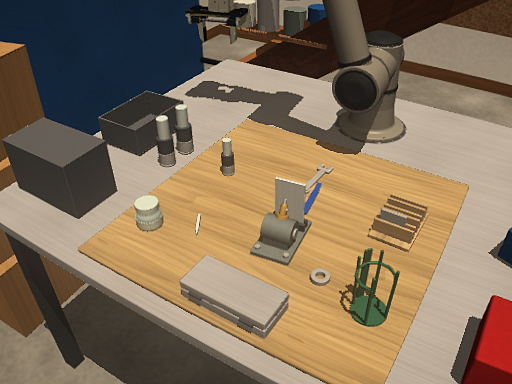

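View pics/top0.png

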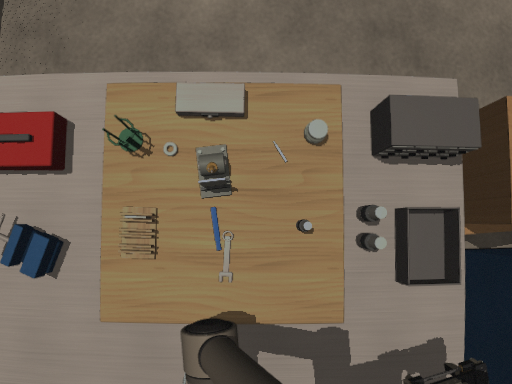

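The scene shows three guns: scene (166,140), (183,130) and (227,157), which are top (375,213), (375,243) and (306,226). The housing with its guard is at top (212,170) and the rack at top (138,232), with the spare plate in its upper slot. I'll measure these.

```bash
python3 - <<'E'
from h import *
D=np.load("top.npz");P=D["P"];S=np.load("scene.npz");Q=S["P"]
np.set_printoptions(precision=4,suppress=True)
for n,(u,v) in dict(A=(375,213),B=(375,243),C=(306,226)).items():
    w=P[v-14:v+15,u-14:u+15].reshape(-1,3); zt=np.nanpercentile(w[:,2],98); 
    m=w[w[:,2]>zt-.006]; print(n,'top',zt,m.mean(0),np.ptp(m,0),len(m))
    c=m.mean(0)[:2]
    q=Q.reshape(-1,3); q=q[np.hypot(*(q[:,:2]-c).T)<.035]; q=q[q[:,2]>.02]
    t=q[q[:,2]>q[:,2].max()-.004]; print('  scene zmax',np.nanpercentile(q[:,2],99), t.mean(0),np.ptp(t,0))
    for z0 in np.arange(.02,.15,.012):
        s=q[abs(q[:,2]-z0)<.006]
        if len(s)>3:
            # visible half-circle width perpendicular to view
            cam=np.array([1.3387,.4115]); d=c-cam; d/=np.linalg.norm(d); e=np.array([-d[1],d[0]])
            print('   z%.3f w%.3f mid%.4f'%(z0,np.ptp(s[:,:2]@e),(s[:,:2]@e).mean()-c@e),end='')
    print()
print('board',np.nanmedian(P[280:300,280:300,2]),'table',np.nanmedian(P[300:310,360:370,2]),np.nanmedian(Q[250:255,150:170,2]))
def crop(im,u0,u1,v0,v1,k): return cv2.resize(im[v0:v1,u0:u1],None,fx=k,fy=k,interpolation=cv2.INTER_CUBIC)
a=crop(S["im"],140,250,90,190,4);b=crop(S["im"],240,340,165,265,4)
b=cv2.resize(b,(400,400));
cv2.imwrite("pics/crop1.png",np.hstack([cv2.resize(a,(400,400)),b])[...,::-1])
# guard from scene & top
for nm,C in(("top",P),("scene",Q)):
    q=C.reshape(-1,3);q=q[(abs(q[:,0]-.5)<.12)&(abs(q[:,1]-.02)<.1)]
    g=q[q[:,2]>.105]; 
    if len(g)>5:
        print(nm,'guard',len(g),g.min(0),g.max(0),np.median(g,0)); r=cv2.fitLine(g[:,:2].astype(np.float32),cv2.DIST_HUBER,0,.01,.01).ravel();print(r,np.degrees(np.arctan2(r[1],r[0])))
q=Q[195:250,365:430].reshape(-1,3);q=q[(q[:,2]>.045)];print('rack',q.min(0),q.max(0))
q=P[200:265,112:165].reshape(-1,3);q=q[(q[:,2]>.045)];print('rack',np.nanpercentile(q,2,0),np.nanpercentile(q,98,0))
E
```

```text
A top 0.14934408902020688 [ 0.5119 -0.4221  0.1473] [0.0316 0.0319 0.0086] 122
  scene zmax 0.1501893467485898 [ 0.5169 -0.418   0.1489] [0.0333 0.0314 0.0038]
   z0.020 w0.041 mid0.0007   z0.032 w0.044 mid0.0011   z0.044 w0.043 mid0.0022   z0.056 w0.043 mid0.0015   z0.068 w0.044 mid0.0022   z0.080 w0.045 mid0.0010   z0.092 w0.042 mid0.0025   z0.104 w0.031 mid0.0006   z0.116 w0.034 mid-0.0000   z0.128 w0.032 mid-0.0002   z0.140 w0.034 mid0.0011
B top 0.1493754992718972 [ 0.4333 -0.4199  0.1474] [0.0315 0.0332 0.0093] 130
  scene zmax 0.14948064079841417 [ 0.4364 -0.4177  0.1481] [0.0282 0.0307 0.004 ]
   z0.020 w0.045 mid0.0008   z0.032 w0.046 mid0.0007   z0.044 w0.048 mid0.0017   z0.056 w0.045 mid0.0013   z0.068 w0.048 mid0.0006   z0.080 w0.044 mid0.0017   z0.092 w0.044 mid0.0016   z0.104 w0.032 mid0.0017   z0.116 w0.032 mid0.0003   z0.128 w0.029 mid0.0016   z0.140 w0.029 mid-0.0005
C top 0.11832650202952492 [ 0.4773 -0.2329  0.1171] [0.0213 0.0222 0.0085] 64
  scene zmax 0.12076841967503782 [ 0.4803 -0.2311  0.1188] [0.025  0.0261 0.0038]
   z0.020 w0.033 mid-0.0009   z0.032 w0.033 mid0.0006   z0.044 w0.030 mid-0.0001   z0.056 w0.032 mid-0.0001   z0.068 w0.033 mid0.0009   z0.080 w0.032 mid-0.0006   z0.092 w0.022 mid-0.0005   z0.104 w0.019 mid-0.0005   z0.116 w0.022 mid0.0006
board 0.012475535250819902 table 0.00027000554630851603 0.014098860224288357
top guard 112 [ 0.5873 -0.0135  0.106 ] [0.6183 0.0549 0.1537] [0.5934 0.0191 0.147 ]
[ 0.1271 -0.9919  0.5932  0.0124] -82.69828
scene guard 544 [ 0.5861 -0.0117  0.105 ] [0.6055 0.0592 0.1529] [0.5981 0.0245 0.1295]
[ 0.1258 -0.9921  0.598   0.0252] -82.77288
rack [0.3954 0.1972 0.0451] [0.7094 0.2924 0.1495]
rack [0.3992 0.1961 0.0499] [0.5092 0.2866 0.0831]
```

View pics/crop1.png

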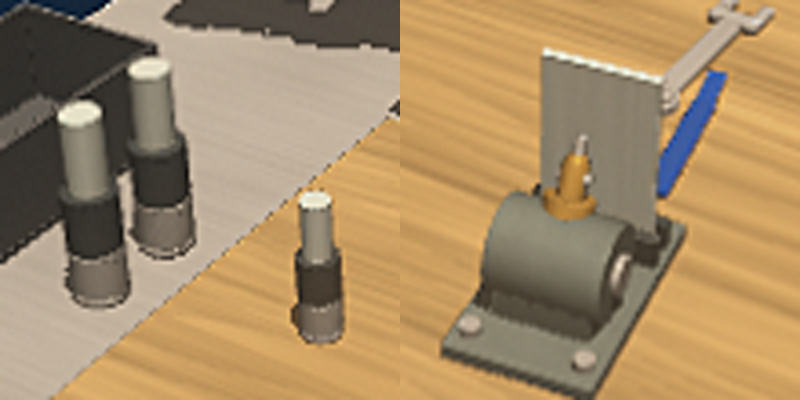

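The enlarged crop settles which gun is meant. A and B (the two at left) are 149 mm tall and about 44 mm across. C (crop 317,270; top 306,226) is about 106 mm above the board with a 33 mm body and a neck of about 23 mm. C is the one meant, at roughly (0.479, -0.232). The guard stands in front of the brass nipple, with its line turned about 7.3°.

```bash
python3 - <<'E'
from h import *
np.set_printoptions(precision=4,suppress=True)
for n in("top","scene"):
    D=np.load(n+".npz");P=D["P"].reshape(-1,3);im=D["im"].reshape(-1,3).astype(int)
    m=(P[:,0]>.36)&(P[:,0]<.58)&(P[:,1]>.16)&(P[:,1]<.32)
    a=P[m&(P[:,2]>.048)&(P[:,2]<.063)]; print(n,'fins',len(a)); 
    r=cv2.minAreaRect(a[:,:2].astype(np.float32));print(r)
    b=P[m&(P[:,2]>.07)&(P[:,2]<.09)]; print('spare',len(b),b.mean(0) if len(b) else '',np.ptp(b,0) if len(b) else '')
    if len(b)>5: l=cv2.fitLine(b[:,:2].astype(np.float32),cv2.DIST_HUBER,0,.01,.01).ravel();print(l, np.degrees(np.arctan2(l[1],l[0])))
    m=(abs(P[:,0]-.63)<.08)&(abs(P[:,1]-.02)<.08)&(P[:,2]>.06)
    br=m&(im[:,0]>im[:,2]+50)
    b=P[br];print('brass',len(b));
    for z in np.arange(.08,.14,.008):
        c=b[abs(b[:,2]-z)<.004]
        if len(c): print(z,c.mean(0),np.ptp(c,0),len(c))
E
```

```text
top fins 536
((0.45419836044311523, 0.24240326881408691), (0.09515069425106049, 0.11294364184141159), 88.52840423583984)
spare 48 [0.4986 0.2322 0.0819] [0.0056 0.0593 0.0098]
[ 0.0024 -1.      0.4978  0.2345] -89.86318
brass 50
0.08 [0.6383 0.0146 0.0831] [0.0029 0.0028 0.0008] 2
0.088 [0.6412 0.0257 0.0891] [0.0134 0.0249 0.0066] 27
0.09599999999999999 [0.6412 0.0267 0.0952] [0.0118 0.0164 0.0064] 10
0.10399999999999998 [0.6296 0.0259 0.1064] [0.0112 0.0081 0.0035] 7
0.11199999999999997 [0.6288 0.0255 0.1106] [0.0084 0.0052 0.0029] 4
scene fins 1005
((0.455774188041687, 0.24386030435562134), (0.09520500153303146, 0.11912050098180771), 88.54345703125)
spare 169 [0.5021 0.2394 0.0785] [0.0133 0.0595 0.0181]
[0.0083 1.     0.5022 0.2308] 89.523056
brass 161
0.08 [ 0.6457 -0.0062  0.083 ] [0. 0. 0.] 1
0.088 [0.6435 0.0298 0.0886] [0.0665 0.045  0.0079] 56
0.09599999999999999 [0.6403 0.0262 0.0948] [0.0524 0.0513 0.0075] 46
0.10399999999999998 [0.6318 0.0239 0.1044] [0.038  0.0462 0.0072] 30
0.11199999999999997 [0.6287 0.0242 0.1102] [0.0373 0.0466 0.0055] 19
0.11999999999999997 [0.5937 0.0294 0.1193] [0.0163 0.0691 0.0068] 5
0.12799999999999995 [ 0.6055 -0.0096  0.1251] [0. 0. 0.] 1
```

move_arm:
  motion:
    - [0,0,-0.3,0,0,0.05]
    - [0,0,-0.6,0,0,0.0]
    - [0,0,-0.6,0,0,0.0]
  fingers: 1

```text
time: 0.48
tool_pos: [0.1202, -0.5119, 0.2886]
tool_rot: [3.138, 0.001, 0.231]
contact_force: [1.1, -0.0, 0.6]
opening: 0.0917
grip_force: 0.0
```

move_arm:
  motion:
    - [0.5,-0.35,0,0,0,0]
    - [1,-0.7,0,0,0,0]
    - [1,-0.7,0,0,0,0]

```text
time: 0.85
tool_pos: [0.2034, -0.4169, 0.2859]
tool_rot: [-3.139, -0.001, 0.233]
contact_force: [0.1, -0.6, -0.5]
opening: 0.0916
grip_force: 0.0
```

move_arm:
  motion:
    - [0.5,-0.35,0,0,0,0]
    - [1,-0.7,0,0,0,0]
    - [1,-0.7,0,0,0,0]

```text
time: 1.23
tool_pos: [0.2843, -0.3267, 0.286]
tool_rot: [-3.14, -0.0, 0.234]
contact_force: [-1.4, 0.4, 0.6]
opening: 0.092
grip_force: 0.0
```

move_arm:
  motion:
    - [0.5,-0.35,0,0,0,0]
    - [1,-0.7,0,0,0,0]
    - [1,-0.7,0,0,0,0]

```text
time: 1.6
tool_pos: [0.3655, -0.2364, 0.2859]
tool_rot: [-3.141, 0.0, 0.234]
contact_force: [0.9, -0.3, 0.5]
opening: 0.0921
grip_force: 0.0
```

move_arm:
  motion:
    - [0.5,-0.35,0,0,0,0]
    - [1,-0.7,0,0,0,0]
    - [1,-0.7,0,0,0,0]

```text
time: 1.98
tool_pos: [0.4467, -0.1463, 0.2857]
tool_rot: [-3.141, 0.001, 0.233]
contact_force: [0.1, -0.7, -0.1]
opening: 0.0921
grip_force: 0.0
```

move_arm:
  motion:
    - [0.5,-0.35,0,0,0,0]
    - [1,-0.7,0,0,0,0]
    - [1,-0.7,0,0,0,0]
    - [1,-0.7,0,0,0,0]

```text
time: 2.48
tool_pos: [0.5262, -0.0582, 0.286]
tool_rot: [3.141, 0.002, 0.229]
contact_force: [-0.1, 0.3, -0.4]
opening: 0.0913
grip_force: 0.0
```

move_arm:
  motion:
    - [0.4,-0.3,0,0,0,0.033]
    - [0.84,-0.62,0,0,0,0.033]
    - [0.84,-0.62,0,0,0,0.033]
    - [0.84,-0.62,0,0,0,0.033]

```text
time: 2.98
tool_pos: [0.5938, 0.0213, 0.2865]
tool_rot: [3.141, 0.001, 0.125]
contact_force: [-0.6, 0.0, -0.0]
opening: 0.092
grip_force: 0.0
```

```bash
python3 - <<'E'
from h import *
np.set_printoptions(precision=4,suppress=True)
T=tool();d,P=get("wrist");print(T,d["hand_eye"],d["vfov"]);np.savez("w1.npz",P=P,im=d["image"]);save(d,"w1.png")
q=P.reshape(-1,3);g=q[(q[:,2]>.142)&(q[:,2]<.156)];print(len(g),g.min(0),g.max(0))
r=cv2.minAreaRect(g[:,:2].astype(np.float32));print(r)
E
```

```text
[[ 0.9922  0.1246 -0.0009  0.5938]
 [ 0.1246 -0.9922 -0.0009  0.0213]
 [-0.001   0.0008 -1.      0.2865]
 [ 0.      0.      0.      1.    ]] [[ 0.0002  0.955   0.2967  0.0818]
 [ 1.     -0.0003  0.0003 -0.0009]
 [ 0.0004  0.2967 -0.955  -0.1584]
 [ 0.      0.      0.      1.    ]] 60.97600001368036
701 [ 0.5899 -0.0114  0.142 ] [0.7141 0.2535 0.1513]
((0.6411005258560181, 0.12539446353912354), (0.284726083278656, 0.03957238420844078), 66.41891479492188)
```

View pics/w1.png

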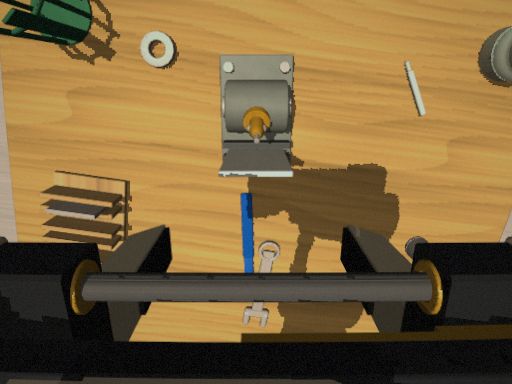

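The wrist view shows the guard's top edge at (255,173), the nipple at (257,122) and the rack at (85,210) with the spare plate in its far slot. I'll fit all three.

```bash
cat > fit.py <<'E'
from h import *
from scipy.optimize import least_squares
np.set_printoptions(precision=4,suppress=True)
import sys
D=np.load(sys.argv[1]);P=D["P"].reshape(-1,3);im=D["im"].reshape(-1,3).astype(int)
near=lambda c,r:np.hypot(P[:,0]-c[0],P[:,1]-c[1])<r
m=near((.594,.022),.05)&(P[:,2]>.144)&(P[:,2]<.156);g=P[m]
if len(g)>10: print('guard',len(g),np.median(g[:,2]),cv2.minAreaRect(g[:,:2].astype(np.float32)))
m=near((.635,.03),.05)&(im[:,0]>im[:,2]+50)&(P[:,2]>.07);b=P[m]
for z in np.arange(.082,.13,.004):
    c=b[abs(b[:,2]-z)<.002]
    if len(c): print('%.3f'%z,np.median(c,0),np.ptp(c,0),len(c))
# barrel: fit cylinder axis horizontal, radius 30
m=near((.65,.029),.045)&(P[:,2]>.065)&(P[:,2]<.092)&(im[:,0]<im[:,2]+30);c=P[m]
def f(p):
    n=np.array([np.cos(p[1]),np.sin(p[1])]); return np.hypot(c[:,:2]@n-p[0],c[:,2]-p[2])-.03
s=least_squares(f,[.65,.126,.054],loss='soft_l1',f_scale=.002);print('barrel d,yaw,z',s.x,len(c),np.std(s.fun))
n=np.array([np.cos(s.x[1]),np.sin(s.x[1])]);e=np.array([-n[1],n[0]]);v=c[:,:2]@e;print('y ext',np.percentile(v,[1,99]), 'centre',n*s.x[0]+e*np.percentile(v,[1,99]).mean())
# nipple stem cylinder r=8 with axis tilt 25 known, yaw known
ax=np.array([-np.sin(np.radians(25))*n[0],-np.sin(np.radians(25))*n[1],np.cos(np.radians(25))])
E=np.array([e[0],e[1],0]);X=np.cross(E,ax)
O=np.array([n[0]*s.x[0],n[1]*s.x[0],s.x[2]])+E*np.percentile(v,[1,99]).mean()
q=b-O; h=q@ax; print('h levels',np.histogram(h,bins=np.arange(.02,.09,.003)))
k=(h>.045)&(h<.058)
def f2(p): return np.hypot(q[k]@X-p[0],q[k]@E-p[1])-.008
s2=least_squares(f2,[0,0],loss='soft_l1',f_scale=.001);print('stem off x,y',s2.x,k.sum(),np.std(s2.fun))
m=near((.455,.243),.11)&(P[:,2]>.05)&(P[:,2]<.063);a=P[m]
if len(a)>10: print('rack',len(a),cv2.minAreaRect(a[:,:2].astype(np.float32)))
m=near((.5,.243),.06)&(P[:,2]>.072)&(P[:,2]<.088);a=P[m]
if len(a)>10: print('spare',len(a),cv2.minAreaRect(a[:,:2].astype(np.float32)))
E
python3 fit.py w1.npz; python3 fit.py top.npz;python3 fit.py scene.npz
```

```text
guard 522 0.14924059484294094 ((0.5967539548873901, 0.02337845042347908), (0.005983369890600443, 0.06963624805212021), 7.1474385261535645)
0.082 [0.6417 0.0168 0.0834] [0.0196 0.0257 0.0038] 4
0.086 [0.6399 0.0283 0.0867] [0.0249 0.0286 0.0039] 117
0.090 [0.6446 0.0296 0.0903] [0.0165 0.0281 0.004 ] 190
0.094 [0.647  0.0281 0.093 ] [0.0155 0.0162 0.004 ] 73
0.098 [0.6393 0.029  0.0979] [0.0112 0.0164 0.0038] 33
0.102 [0.6369 0.0266 0.1019] [0.0071 0.0148 0.0037] 34
0.106 [0.6332 0.0264 0.1067] [0.0125 0.0148 0.004 ] 62
0.110 [0.6309 0.0275 0.1091] [0.0414 0.0366 0.0039] 75
0.114 [0.6266 0.0287 0.1125] [0.0031 0.0006 0.0003] 2
0.118 [0.595  0.0575 0.1164] [0. 0. 0.] 1
0.126 [0.5947 0.0577 0.1243] [0. 0. 0.] 1
barrel d,yaw,z [0.6508 0.1256 0.0541] 2621 0.0019350480864572805
y ext [-0.0873 -0.018 ] centre [0.6522 0.0293]
h levels (array([  0,   0,  20,  35,  42, 252,  24,  19,  22,  20,  24,  23,  61,
        45,   3,   0,   0,   0,   1,   1,   0,   0,   1]), array([0.02 , 0.023, 0.026, 0.029, 0.032, 0.035, 0.038, 0.041, 0.044,
       0.047, 0.05 , 0.053, 0.056, 0.059, 0.062, 0.065, 0.0
[... 2284 characters left out ...]
 d,yaw,z [0.6497 0.1282 0.0548] 574 0.0028783012836795054
y ext [-0.0866 -0.0191] centre [0.6512 0.0306]
h levels (array([ 0,  1,  6, 14, 17, 34,  9, 11,  8,  8, 12,  8, 11,  6,  1,  0,  0,
        0,  0,  0,  0,  1,  0]), array([0.02 , 0.023, 0.026, 0.029, 0.032, 0.035, 0.038, 0.041, 0.044,
       0.047, 0.05 , 0.053, 0.056, 0.059, 0.062, 0.065, 0.068, 0.071,
       0.074, 0.077, 0.08 , 0.083, 0.086, 0.089]))
stem off x,y [-0.0004 -0.0011] 43 0.0062311433401193205
rack 925 ((0.455774188041687, 0.24386030435562134), (0.09520500153303146, 0.11912050098180771), 88.54345703125)
spare 146 ((0.5007580518722534, 0.2379230409860611), (0.011683746241033077, 0.059359483420848846), 3.6166858673095703)
```

move_arm:
  motion:
    - [0.02,-0.01,0.5,0,0,0]
    - [0.02,-0.01,0.9,0,0,0]
    - [0.02,-0.01,0.9,0,0,0]

```text
time: 3.4
tool_pos: [0.5939, 0.0233, 0.1944]
tool_rot: [-3.141, 0.006, 0.125]
contact_force: [0.8, -0.2, 0.6]
opening: 0.092
grip_force: 0.0
```

move_arm:
  motion:
    - [0,0,0.4,0,0,0]
    - [0,0,0.7,0,0,0]
    - [0,0,0.88,0,0,0]
    - [0,0,0.88,0,0,0]

```text
time: 3.9
tool_pos: [0.5965, 0.0239, 0.1097]
tool_rot: [3.141, -0.0, 0.126]
contact_force: [-0.0, -0.1, 0.9]
opening: 0.0919
grip_force: 0.0
```

move_arm:
  motion:
    - [0,0,0,0,0,0]
    - [0,0,0,0,0,0]
    - [0,0,0,0,0,0]
    - [0,0,0,0,0,0]
  fingers: 0.4
  newtons: 25

```text
time: 4.4
tool_pos: [0.597, 0.0246, 0.1099]
tool_rot: [3.141, -0.002, 0.127]
contact_force: [0.3, -0.9, 6.2]
opening: 0.07
grip_force: 24.9
```

move_arm:
  motion:
    - [0,0,-0.1,0,0,0]
    - [0,0,-0.3,0,0,0]
    - [0,0,-0.6,0,0,0]
    - [0,0,-0.95,0,0,0]
    - [0,0,-0.95,0,0,0]
  newtons: 35

```text
time: 5.03
tool_pos: [0.5976, 0.025, 0.2066]
tool_rot: [3.141, -0.005, 0.127]
contact_force: [-0.0, 0.7, -2.4]
opening: 0.0699
grip_force: 34.9
```

```bash
cat > to.py <<'E'
# shift (0.1 m) and turn (pi rad) from the measured pose to a target: x y z roll pitch yaw
from h import *; import sys
a=list(map(float,sys.argv[1:7]));T=tool();M=R.from_euler("xyz",a[3:])
print(robot.observe()["time"],np.round(T[:3,:3].T@(np.array(a[:3])-T[:3,3])/.1,3),np.round((R.from_matrix(T[:3,:3]).inv()*M).as_rotvec()/np.pi,4))
E
python3 to.py .4555 .2435 .205 3.14159 0 -0.02
```

```text
5.025 [-1.132 -2.348  0.008] [ 0.0002 -0.0018  0.0469]
```

move_arm:
  motion:
    - [-0.18,-0.38,0,0,0,0]
    - [-0.38,-0.78,0,0,0,0]

```text
time: 5.28
tool_pos: [0.5473, 0.0978, 0.202]
tool_rot: [-3.141, 0.003, 0.126]
contact_force: [0.4, 1.0, -2.3]
opening: 0.0698
grip_force: 34.9
```

move_arm:
  motion:
    - [-0.19,-0.39,0,0,0,0]
    - [-0.38,-0.78,0,0,0,0]

```text
time: 5.52
tool_pos: [0.4993, 0.1709, 0.2022]
tool_rot: [3.142, 0.003, 0.127]
contact_force: [-0.6, 0.1, -1.7]
opening: 0.0696
grip_force: 34.9
```

move_arm:
  motion:
    - [-0.18,-0.39,0,0,0,0.02]
    - [-0.36,-0.78,0,0,0,0.045]
    - [-0.36,-0.78,0,0,0,0.045]
    - [-0.36,-0.78,0,0,0,0.045]

```text
time: 6.02
tool_pos: [0.4552, 0.2424, 0.2028]
tool_rot: [3.141, 0.001, -0.013]
contact_force: [-0.2, -0.0, -1.0]
opening: 0.0698
grip_force: 34.9
```

```bash
python3 to.py .4555 .2435 .205 3.14159 0 -0.02; python3 - <<'E'
from h import *
d,P=get("wrist");np.savez("w2.npz",P=P,im=d["image"]);save(d,"w2.png")
d,P=get("scene");np.savez("s2.npz",P=P,im=d["image"])
m=(abs(P[...,0]-.455)<.04)&(abs(P[...,1]-.2435)<.06)&(P[...,2]>.09)&(P[...,2]<.2)
v,u=np.nonzero(m);print(u.min(),u.max(),v.min(),v.max());g=P[m]
g=g[g[:,2]<.15];c=np.median(g,0);n=np.linalg.svd(g-c,full_matrices=0)[2][2];print(c,n,g.min(0),len(g))
E
python3 fit.py w2.npz | grep -E "rack|spare"
```

```text
6.025 [ 0.002 -0.011 -0.022] [0.0003 0.0004 0.0022]
390 426 156 195
[0.45650487 0.24155326 0.13510354] [ 0.9998403  -0.0166796  -0.00641597] [0.45196864 0.20559111 0.11815814] 362
  ret = _var(a, axis=axis, dtype=dtype, out=out, ddof=ddof,
  arrmean = um.true_divide(arrmean, div, out=arrmean,
  ret = ret.dtype.type(ret / rcount)
Traceback (most recent call last):
  File "fit.py", line 18, in <module>
    n=np.array([np.cos(s.x[1]),np.sin(s.x[1])]);e=np.array([-n[1],n[0]]);v=c[:,:2]@e;print('y ext',np.percentile(v,[1,99]), 'centre',n*s.x[0]+e*np.percentile(v,[1,99]).mean())
                                                                                                   ~~~~~~~~~~~~~^^^^^^^^^^
IndexError: index -1 is out of bounds for axis 0 with size 0
```

View pics/w2.png

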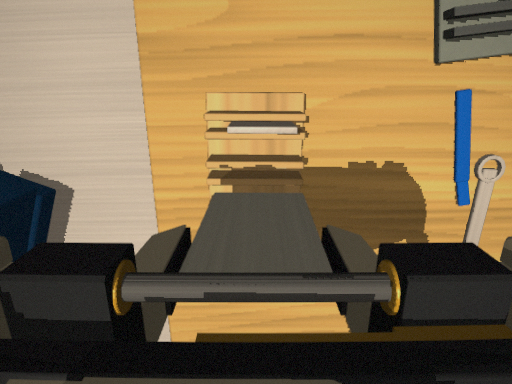

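The wrist view shows the spare plate between the fins at rows 117/133, and empty slot 0 between the fins at rows 160/175, ahead of the held plate. I'll locate those fins exactly.

```bash
python3 - <<'E'
from h import *
for n in("w1","w2","s2","scene"):
    P=np.load(n+".npz")["P"].reshape(-1,3)
    m=(abs(P[:,1]-.2435)<.04)&(abs(P[:,0]-.456)<.08)&(P[:,2]>.0535)&(P[:,2]<.0605)
    x=P[m,0]-(P[m,1]-.2435)*.019
    h,e=np.histogram(x,bins=np.arange(.38,.53,.002));print(n,[(round(float(b)+.001,3),int(k)) for b,k in zip(e,h) if k>3])
E
```

```text
w1 [(0.423, 4), (0.445, 19), (0.447, 39), (0.449, 54), (0.451, 123), (0.453, 4), (0.461, 12), (0.463, 66), (0.465, 88), (0.467, 85), (0.469, 107), (0.491, 10), (0.493, 12), (0.495, 13), (0.497, 16), (0.503, 8), (0.505, 95), (0.507, 47), (0.509, 83), (0.511, 105), (0.513, 107)]
w2 [(0.443, 6), (0.445, 142), (0.447, 162), (0.449, 165), (0.451, 164), (0.461, 81), (0.463, 165), (0.465, 171), (0.467, 214), (0.469, 32), (0.489, 78), (0.491, 177), (0.493, 192), (0.495, 91), (0.503, 23), (0.505, 41), (0.507, 173), (0.509, 190), (0.511, 174), (0.513, 152)]
s2 [(0.399, 7), (0.401, 17), (0.403, 19), (0.405, 27), (0.407, 27), (0.415, 4), (0.417, 9), (0.419, 20), (0.421, 25), (0.423, 27), (0.425, 10), (0.443, 9), (0.445, 7), (0.447, 16), (0.449, 35), (0.451, 21), (0.453, 11), (0.463, 18), (0.465, 15), (0.467, 12), (0.469, 4), (0.491, 4), (0.493, 7), (0.495, 10), (0.497, 6), (0.499, 5), (0.501, 14), (0.503, 13), (0.505, 10), (0.507, 14), (0.509, 24), (0.511, 37), (0.513, 32)]
scene [(0.399, 9), (0.401, 13), (0.403, 18), (0.405, 31), (0.407, 21), (0.409, 8), (0.417, 12), (0.419, 18), (0.421, 33), (0.423, 27), (0.425, 9), (0.443, 6), (0.445, 13), (0.447, 20), (0.449, 30), (0.451, 25), (0.453, 8), (0.461, 10), (0.463, 11), (0.465, 16), (0.467, 9), (0.469, 9), (0.489, 4), (0.491, 5), (0.493, 8), (0.495, 13), (0.497, 4), (0.499, 5), (0.501, 12), (0.503, 12), (0.505, 10), (0.507, 13), (0.509, 20), (0.511, 35), (0.513, 24), (0.515, 7)]
```

move_arm:
  motion:
    - [0.02,-0.01,0.2,0,0,0.002]
    - [0.02,-0.01,0.4,0,0,0.002]
    - [0.02,-0.01,0.55,0,0,0.002]
    - [0.02,-0.01,0.65,0,0,0.002]
    - [0.02,-0.01,0.7,0,0,0.002]
    - [0.02,-0.01,0.7,0,0,0.002]

```text
time: 6.88
tool_pos: [0.4576, 0.2437, 0.1337]
tool_rot: [3.142, 0.0, -0.021]
contact_force: [0.5, -0.2, -2.3]
opening: 0.0697
grip_force: 34.9
```

move_arm:
  motion:
    - [0,0,0.08,0,0,0]
    - [0,0,0.16,0,0,0]
    - [0,0,0.22,0,0,0]
    - [0,0,0.25,0,0,0]
    - [0,0,0.25,0,0,0]

```text
time: 7.5
tool_pos: [0.4575, 0.2437, 0.1085]
tool_rot: [3.141, 0.0, -0.021]
contact_force: [0.6, 0.1, -2.7]
opening: 0.0698
grip_force: 34.9
```

Next: release, rise, and check.

move_arm:
  motion:
    - [0,0,0,0,0,0]
    - [0,0,0,0,0,0]
    - [0,0,0,0,0,0]
    - [0,0,0,0,0,0]
  fingers: 1

```text
time: 8.0
tool_pos: [0.4576, 0.2437, 0.1088]
tool_rot: [-3.142, -0.0, -0.021]
contact_force: [0.2, -0.2, 0.2]
opening: 0.0916
grip_force: 0.0
```

move_arm:
  motion:
    - [0,0,-0.2,0,0,0]
    - [0,0,-0.6,0,0,0]
    - [0,0,-0.95,0,0,0]
    - [0,0,-0.95,0,0,0]

```text
time: 8.5
tool_pos: [0.459, 0.2442, 0.2065]
tool_rot: [-3.14, -0.006, -0.02]
contact_force: [0.3, -0.7, -0.8]
opening: 0.0919
grip_force: 0.0
```

```bash
python3 - <<'E'
from h import *
np.set_printoptions(precision=4,suppress=True)
d,P=get("scene");np.savez("s3.npz",P=P,im=d["image"])
g=P[(abs(P[...,0]-.457)<.03)&(abs(P[...,1]-.2435)<.06)&(P[...,2]>.07)&(P[...,2]<.165)]
c=np.median(g,0);print(c,np.linalg.svd(g-c,full_matrices=0)[2][2],g.min(0),g.max(0),len(g))
E
python3 to.py .479 -.232 .23 3.14159 0 -.02
```

```text
[0.4586 0.2424 0.1129] [ 0.9998 -0.0163  0.0129] [0.4512 0.2064 0.0701] [0.465  0.2776 0.1511] 928
8.55 [ 0.309  4.753 -0.257] [-0.0003 -0.0008 -0.0002]
```

The guard stands upright in slot 0, released. On to the gun.

move_arm:
  motion:
    - [0,0.4,-0.1,0,0,0]
    - [0,0.8,-0.3,0,0,0]

```text
time: 8.8
tool_pos: [0.4545, 0.1628, 0.2319]
tool_rot: [3.14, 0.004, -0.019]
contact_force: [1.1, -0.3, 0.8]
opening: 0.092
grip_force: 0.0
```

move_arm:
  motion:
    - [0,0.45,0,0,0,0]
    - [-0.1,0.9,0,0,0,0]

```text
time: 9.05
tool_pos: [0.4435, 0.0726, 0.2325]
tool_rot: [3.141, 0.002, -0.02]
contact_force: [-0.2, -0.8, 0.0]
opening: 0.0917
grip_force: 0.0
```

move_arm:
  motion:
    - [0,0.45,0,0,0,0]
    - [-0.1,0.9,0,0,0,0]

```text
time: 9.3
tool_pos: [0.4315, -0.0172, 0.2325]
tool_rot: [-3.141, 0.002, -0.02]
contact_force: [0.0, -0.1, 0.4]
opening: 0.0918
grip_force: 0.0
```

move_arm:
  motion:
    - [0,0.45,0,0,0,0]
    - [-0.1,0.9,0,0,0,0]

```text
time: 9.55
tool_pos: [0.4196, -0.1069, 0.2325]
tool_rot: [-3.141, 0.002, -0.02]
contact_force: [0.0, -1.1, -1.2]
opening: 0.0919
grip_force: 0.0
```

move_arm:
  motion:
    - [0,0.45,0,0,0,0]
    - [0,0.9,0,0,0,0]
    - [0,0.9,0,0,0,0]

```text
time: 9.93
tool_pos: [0.4177, -0.1978, 0.2322]
tool_rot: [-3.141, 0.002, -0.025]
contact_force: [-0.2, 0.2, 0.1]
opening: 0.0915
grip_force: 0.0
```

move_arm:
  motion:
    - [0,0.3,0,0,0,0]
    - [0,0.35,0,0,0,0]
    - [0,0.35,0,0,0,0]
    - [0,0.35,0,0,0,0]

```text
time: 10.42
tool_pos: [0.4177, -0.2294, 0.2335]
tool_rot: [-3.141, 0.0, -0.02]
contact_force: [0.2, -0.4, -0.3]
opening: 0.0919
grip_force: 0.0
```

```bash
cat > gun.py <<'E'
from h import *; import sys
from scipy.optimize import least_squares
np.set_printoptions(precision=4,suppress=True)
d,P=get("wrist");np.savez(sys.argv[1]+".npz",P=P,im=d["image"]);save(d,sys.argv[1]+".png")
q=P.reshape(-1,3);q=q[np.hypot(q[:,0]-.479,q[:,1]+.232)<.03]
zt=np.nanpercentile(q[:,2],97);t=q[abs(q[:,2]-zt)<.003];print('top',zt,cv2.minEnclosingCircle(t[:,:2].astype(np.float32)),len(t))
for lo,hi,r in((.02,.070,.017),(.080,.113,.012)):
    k=q[(q[:,2]>lo)&(q[:,2]<hi)]
    s=least_squares(lambda p:np.hypot(k[:,0]-p[0],k[:,1]-p[1])-r,[.479,-.232],loss='soft_l1',f_scale=.001);print(lo,s.x,len(k),np.median(abs(s.fun)))
E
python3 gun.py w4; python3 to.py .479 -.232 .23 3.14159 0 -.02
```

```text
top 0.3153356105612869 ((0.4503885507583618, -0.2311287522315979), 0.008677766658365726) 372
0.02 [ 0.4795 -0.2312] 5 5.972925705457696e-05
0.08 [ 0.4794 -0.231 ] 18 7.575517348580932e-05
10.475 [0.613 0.013 0.037] [-0.0001  0.0001  0.0002]
```

View pics/w4.png

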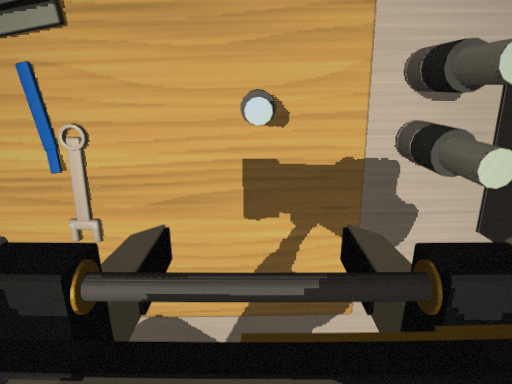

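The gun's top is at (258,108), clear of its neighbours. Recomputing with gripper points excluded.

```bash
python3 - <<'E'
from h import *
P=np.load("w4.npz")["P"];t=P[(abs(P[...,2]-.118)<.006)&(np.hypot(P[...,0]-.479,P[...,1]+.232)<.03)]
print(np.median(t[:,2]),len(t),t.mean(0),cv2.minEnclosingCircle(t[:,:2].astype(np.float32)))
E
```

```text
0.11745802938027364 654 [ 0.47979746 -0.23099751  0.11745088] ((0.4797508716583252, -0.2310117483139038), 0.011957685463130474)
```

move_arm:
  motion:
    - [0.3,0,0.1,0,0,0]
    - [0.62,0,0.4,0,0,0]
    - [0.62,0,0.75,0,0,0]
    - [0.62,0,0.75,0,0,0]
  fingers: 0

```text
time: 10.98
tool_pos: [0.4784, -0.2301, 0.1565]
tool_rot: [-3.138, 0.005, -0.019]
contact_force: [-0.6, -0.7, -0.0]
opening: 0.0562
grip_force: 0.0
```

move_arm:
  motion:
    - [0,0,0.4,0,0,0]
    - [0,0,0.65,0,0,0]
    - [0,0,0.81,0,0,0]
    - [0,0,0.81,0,0,0]

```text
time: 11.48
tool_pos: [0.4798, -0.2318, 0.0784]
tool_rot: [-3.142, 0.0, -0.021]
contact_force: [0.7, -0.6, -0.0]
opening: 0.0461
grip_force: 0.0
```

```bash
python3 to.py .4797 -.231 .0762 3.14159 0 -.02
```

```text
11.475 [-0.001 -0.007  0.022] [-0.      0.     -0.0002]
```

move_arm:
  motion:
    - [0,0,0.02,0,0,0]
    - [0,0,0.02,0,0,0]
    - [0,0,0.02,0,0,0]
    - [0,0,0.02,0,0,0]
    - [0,0,0.02,0,0,0]
    - [0,0,0.02,0,0,0]
  fingers: -0.6
  newtons: 55

```text
time: 12.22
tool_pos: [0.4801, -0.2323, 0.0765]
tool_rot: [3.141, -0.001, -0.021]
contact_force: [-1.1, 0.2, 4.8]
opening: 0.0233
grip_force: 55.0
```

move_arm:
  motion:
    - [0,0,-0.1,0,0,0]
    - [0,0,-0.4,0,0,0]
    - [0,0,-0.95,0,0,0]
    - [0,0,-0.95,0,0,0]

```text
time: 12.72
tool_pos: [0.4817, -0.233, 0.175]
tool_rot: [3.137, -0.007, -0.02]
contact_force: [-0.4, 0.4, -2.3]
opening: 0.0232
grip_force: 55.0
```

move_arm:
  motion:
    - [0,0,-0.4,0,0,0]
    - [0,0,-0.7,0,0,0]
    - [0,0,-0.7,0,0,0]
    - [0,0,-0.7,0,0,0]

```text
time: 13.22
tool_pos: [0.4789, -0.2313, 0.2388]
tool_rot: [-3.14, 0.003, -0.021]
contact_force: [-0.5, -0.1, -2.4]
opening: 0.0231
grip_force: 55.0
```

```bash
python3 - <<'E'
from h import *
print(robot.observe()["grip_force"],robot.observe()["opening"])
T=tool()
for n in("scene","top"):
    d,P=get(n);np.savez("g_"+n+".npz",P=P,im=d["image"])
    q=P.reshape(-1,3);q=(q-T[:3,3])@T[:3,:3]
    for lo,hi in((-.002,.02),(.02,.04),(.04,.06),(.055,.07)):
        k=q[(np.hypot(q[:,0],q[:,1])<.03)&(q[:,2]>lo)&(q[:,2]<hi)]
        if len(k)>10: print(n,lo,len(k),k.mean(0),'zmax',k[:,2].max())
T=T;d,P=get("wrist");np.savez("g_wrist.npz",P=P,im=d["image"])
E
```

```text
54.99823987483978 0.023135853226887253
scene -0.002 122 [ 0.00792569 -0.00689357  0.00807701] zmax 0.019824661550730937
scene 0.02 94 [ 0.00920627 -0.00828291  0.02956078] zmax 0.03999870108205846
scene 0.04 100 [ 0.00807275 -0.00844706  0.05032542] zmax 0.05973395579726546
scene 0.055 33 [ 0.00855835 -0.00838612  0.0580021 ] zmax 0.06204758503118156
```

```bash
cat > axis.py <<'E'
from h import *
from scipy.optimize import least_squares
def axis(P,T,lo=.006,hi=.058,r=.017):
    q=P.reshape(-1,3);q=(q-T[:3,3])@T[:3,:3]
    k=q[(np.hypot(q[:,0],q[:,1])<.03)&(q[:,2]>lo)&(q[:,2]<hi)]
    def f(p):
        a=np.array([p[2],p[3],1]);a/=np.linalg.norm(a);w=k-[p[0],p[1],.03]
        return np.linalg.norm(np.cross(w,a),axis=1)-r
    s=least_squares(f,[0,0,0,0],loss='soft_l1',f_scale=.001); return np.round(s.x,4),len(k),float(np.median(abs(s.fun)))
if __name__=="__main__":
    T=tool()
    for n in("scene","top","wrist"):
        print(n,axis(np.load("g_%s.npz"%n)["P"],T))
E
python3 axis.py
```

```text
scene (array([-0.0022, -0.0003,  0.0028, -0.0098]), 247, 0.0009691406672023527)
top (array([0., 0., 0., 0.]), 0, nan)
wrist (array([-0.0011, -0.0014, -0.0022, -0.0006]), 1329, 0.00016900539178889631)
  return _methods._mean(a, axis=axis, dtype=dtype,
  ret = ret.dtype.type(ret / rcount)
```

move_arm:
  motion:
    - [0.15,-0.4,0,0,0,0]
    - [0.36,-0.85,0,0,0,0]

```text
time: 13.62
tool_pos: [0.5173, -0.1471, 0.2396]
tool_rot: [-3.141, 0.002, -0.023]
contact_force: [0.2, 0.6, -2.2]
opening: 0.0231
grip_force: 55.0
```

move_arm:
  motion:
    - [0.18,-0.4,0,0,0,0]
    - [0.36,-0.85,0,0,0,0]
    - [0.36,-0.85,0,0,0,0]
    - [0.36,-0.85,0,0,0,0]

```text
time: 14.12
tool_pos: [0.5548, -0.0635, 0.2398]
tool_rot: [3.141, 0.002, -0.02]
contact_force: [0.4, -0.1, -2.8]
opening: 0.0232
grip_force: 55.0
```

```bash
python3 to.py .5863 .0214 .205 3.14159 -.4363 .1256
```

```text
14.125 [ 0.299 -0.855  0.347] [ 0.0101  0.1392 -0.0456]
```

move_arm:
  motion:
    - [0.1,-0.3,0,0.002,0.035,-0.012]
    - [0.2,-0.6,0,0.005,0.07,-0.023]
    - [0.3,-0.855,0,0.0075,0.105,-0.034]
    - [0.3,-0.855,0.2,0.01,0.139,-0.0456]
    - [0.3,-0.855,0.3,0.01,0.139,-0.0456]
    - [0.3,-0.855,0.3,0.01,0.139,-0.0456]
    - [0.3,-0.855,0.3,0.01,0.139,-0.0456]

```text
time: 15.0
tool_pos: [0.5883, 0.0207, 0.2117]
tool_rot: [3.141, -0.438, 0.124]
contact_force: [1.0, 0.5, -2.4]
opening: 0.0233
grip_force: 55.0
```

```bash
cat > rel.py <<'E'
# nipple and gun both in the wrist camera, expressed in tool axes
from h import *; import sys
from axis import axis
from scipy.optimize import least_squares
np.set_printoptions(precision=4,suppress=True)
T=tool();d,P=get("wrist");np.savez(sys.argv[1]+".npz",P=P,im=d["image"],T=T);save(d,sys.argv[1]+".png")
print(T[:3,3],R.from_matrix(T[:3,:3]).as_euler("xyz"),'gun',axis(P,T))
q=((P-T[:3,3])@T[:3,:3]).reshape(-1,3);im=d["image"].reshape(-1,3).astype(int);w=P.reshape(-1,3)
br=(im[:,0]>im[:,2]+50)&(np.hypot(q[:,0],q[:,1])<.03)&(q[:,2]>.07)&(w[:,2]>.07);b=q[br]
print('brass',len(b),'z hist',[(round(float(e),3),int(n)) for n,e in zip(*np.histogram(b[:,2],bins=np.arange(.07,.15,.002))) if n])
E
python3 rel.py r1; python3 to.py .5863 .0214 .1953 3.14159 -.4363 .1256
```

```text
[0.5883 0.0207 0.2117] [ 3.1405 -0.4384  0.1242] gun (array([-0.0008, -0.0011, -0.0033,  0.0001]), 1331, 0.0001529825309929192)
brass 386 z hist [(0.12, 4), (0.122, 7), (0.124, 9), (0.126, 4), (0.128, 11), (0.13, 6), (0.132, 174), (0.134, 118), (0.136, 13), (0.138, 15), (0.14, 16), (0.142, 7), (0.144, 2)]
15.05 [-0.086 -0.007  0.141] [ 0.0005 -0.0007 -0.0003]
```

View pics/r1.png

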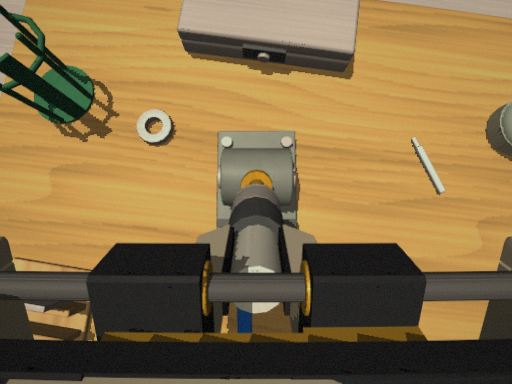

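The view shows the gun at (257,220), with the collar's far part and the stem base peeping out at (257,178). I'll fit those for the gun-to-nipple offset.

```bash
cat > rel2.py <<'E'
from h import *; import sys
from scipy.optimize import least_squares
np.set_printoptions(precision=4,suppress=True)
D=np.load(sys.argv[1]+".npz");P=D["P"];T=D["T"]
ax=np.array([-.4193,-.0529,.9063]);t=T[:3,:3].T@ax;print('axis in tool',t)
pred=T[:3,:3].T@(np.array([.6364,.0277,.087])-T[:3,3]);print('w1 nipple in tool',pred)
q=((P-T[:3,3])@T[:3,:3]).reshape(-1,3);im=D["im"].reshape(-1,3).astype(int);w=P.reshape(-1,3)
b=q[(im[:,0]>im[:,2]+50)&(np.hypot(q[:,0],q[:,1])<.03)&(q[:,2]>.07)&(w[:,2]>.07)]
zc=np.median(b[(abs(b[:,2]-pred[2])<.003),2]);print('collar z',zc)
st=b[b[:,2]<zc-.003];co=b[b[:,2]>zc+.003]
print(len(st),len(co))
def f(p): 
    return np.r_[np.hypot(st[:,0]-p[0],st[:,1]-p[1])-.008,np.hypot(co[:,0]-p[0],co[:,1]-p[1])-.015]
s=least_squares(f,[0,0],loss='soft_l1',f_scale=.0007);print('centre',s.x,np.median(abs(s.fun)))
fl=b[abs(b[:,2]-zc)<.0015];print('collar face y ext',np.percentile(fl[:,1],[0.5,99.5]),'xmax',fl[:,0].max()-.015)
E
python3 rel2.py r1
```

```text
axis in tool [ 0.0021  0.0016 -1.    ]
w1 nipple in tool [-0.009  -0.0011  0.1336]
collar z 0.13387895142380465
37 48
centre [-0.0088 -0.0008] 0.00017047914149232075
collar face y ext [-0.0149  0.0132] xmax -0.009085536957184698
```

move_arm:
  motion:
    - [-0.04,0.003,0,0,0,0]
    - [-0.08,0.003,0.08,0,0,0]
    - [-0.08,0.003,0.2,0,0,0]
    - [-0.08,0.003,0.28,0,0,0]
    - [-0.08,0.003,0.28,0,0,0]
    - [-0.08,0.003,0.28,0,0,0]

```text
time: 15.8
tool_pos: [0.5917, 0.0218, 0.182]
tool_rot: [3.141, -0.438, 0.125]
contact_force: [-1.0, 0.6, -1.9]
opening: 0.0231
grip_force: 55.0
```

```bash
python3 rel.py r2; python3 rel2.py r2
```

```text
[0.5917 0.0218 0.182 ] [ 3.141  -0.4375  0.1253] gun (array([-0.0008, -0.0011, -0.0022,  0.0001]), 1328, 0.0001625745077549392)
brass 517 z hist [(0.086, 2), (0.088, 2), (0.09, 11), (0.092, 9), (0.094, 7), (0.096, 14), (0.098, 10), (0.1, 9), (0.102, 19), (0.104, 315), (0.106, 63), (0.108, 19), (0.11, 16), (0.112, 15), (0.114, 5), (0.116, 1)]
axis in tool [ 0.0012  0.0007 -1.    ]
w1 nipple in tool [ 0.0006 -0.0003  0.1051]
collar z 0.10536000535499107
65 54
centre [ 0.0008 -0.0001] 0.00013547582274382915
collar face y ext [-0.0144  0.0144] xmax 0.0010828846700741933
```

move_arm:
  motion:
    - [0.017,0.009,0,0,0,0]
    - [0.017,0.009,0.05,0,0,0]
    - [0.017,0.009,0.1,0,0,0]
    - [0.017,0.009,0.15,0,0,0]
    - [0.017,0.009,0.2,0,0,0]
    - [0.017,0.009,0.22,0,0,0]
    - [0.017,0.009,0.22,0,0,0]

```text
time: 16.73
tool_pos: [0.6024, 0.0222, 0.1625]
tool_rot: [3.141, -0.437, 0.125]
contact_force: [0.7, -0.5, -3.2]
opening: 0.0233
grip_force: 55.0
```

```bash
python3 rel.py r3; python3 rel2.py r3
```

```text
[0.6024 0.0222 0.1625] [ 3.1412 -0.437   0.1252] gun (array([-0.0008, -0.0011, -0.0032, -0.0004]), 1329, 0.0001603890566131104)
brass 258 z hist [(0.08, 13), (0.082, 130), (0.084, 44), (0.086, 28), (0.088, 19), (0.09, 16), (0.092, 8)]
axis in tool [ 0.0007  0.0006 -1.    ]
w1 nipple in tool [-0.0008 -0.0012  0.083 ]
collar z 0.08334034891777209
0 67
centre [-0.0007 -0.001 ] 0.0001401667710478529
collar face y ext [-0.0142  0.0123] xmax -0.00044301837552836176
```

move_arm:
  motion:
    - [0,0,0.03,0,0,0]
    - [0,0,0.06,0,0,0]
    - [0,0,0.09,0,0,0]
    - [0,0,0.11,0,0,0]
    - [0,0,0.11,0,0,0]

```text
time: 17.4
tool_pos: [0.6074, 0.0227, 0.1525]
tool_rot: [3.141, -0.438, 0.125]
contact_force: [2.5, -0.2, -2.5]
opening: 0.0233
grip_force: 55.0
```

move_arm:
  motion:
    - [0,0,0.02,0,0,0]
    - [0,0,0.04,0,0,0]
    - [0,0,0.05,0,0,0]
    - [0,0,0.05,0,0,0]

```text
time: 17.9
tool_pos: [0.6091, 0.023, 0.1488]
tool_rot: [3.141, -0.438, 0.125]
contact_force: [-4.3, 0.0, 5.7]
opening: 0.0233
grip_force: 55.0
```

```bash
python3 rel.py r4; python3 rel2.py r4
```

```text
[0.6091 0.023  0.1488] [ 3.1408 -0.4378  0.1255] gun (array([-0.0009, -0.0011, -0.0036,  0.0001]), 1322, 0.00016460107201086809)
brass 65 z hist [(0.07, 13), (0.072, 16), (0.074, 22), (0.076, 12), (0.078, 2)]
axis in tool [ 0.0015  0.0008 -1.    ]
w1 nipple in tool [-0.0011 -0.0013  0.0677]
collar z 0.07043616081177587
0 43
centre [-0.001 -0.001] 9.168649415333512e-05
collar face y ext [-0.0081  0.005 ] xmax -0.0008467383303740143
```

move_arm:
  motion:
    - [0,0,0.015,0,0,0]
    - [0,0,0.03,0,0,0]
    - [0,0,0.04,0,0,0]
    - [0,0,0.04,0,0,0]
    - [0,0,0.04,0,0,0]
  newtons: 60

```text
time: 18.58
tool_pos: [0.6105, 0.0232, 0.1458]
tool_rot: [3.141, -0.438, 0.126]
contact_force: [-10.1, -1.4, 11.1]
opening: 0.023
grip_force: 60.0
```

move_arm:
  motion:
    - [0,0,0.01,0,0,0]
    - [0,0,0.015,0,0,0]
    - [0,0,0.015,0,0,0]
    - [0,0,0.015,0,0,0]

```text
time: 19.08
tool_pos: [0.6108, 0.0232, 0.1459]
tool_rot: [3.14, -0.439, 0.126]
contact_force: [-20.3, -2.0, 25.1]
opening: 0.0228
grip_force: 60.0
```

```bash
python3 - <<'E'
from h import *
np.set_printoptions(precision=4,suppress=True)
from axis import axis
T=tool();d,P=get("wrist");print(axis(P,T),axis(P,T,lo=-.04,hi=-.002,r=.012))
print(T[:3,:3].T@(np.array([.6364,.0277,.087])-T[:3,3]))
print(robot.observe()["contact_force"],T[:3,:3].T@robot.observe()["contact_force"])
q=(P-T[:3,3])@T[:3,:3];k=q[(np.hypot(q[...,0],q[...,1])<.0165)&(np.hypot(q[...,0],q[...,1])>.0135)&(abs(q[...,2])<.01)];print('shoulder z',np.median(k[:,2]),len(k))
k=q[(np.hypot(q[...,0],q[...,1])<.011)&(q[...,2]<-.03)&(q[...,2]>-.05)];print('gun top z',np.median(k[:,2]),len(k))
E
```

```text
(array([-0.0011, -0.0011, -0.0077, -0.0001]), 1314, 0.00016621554548994222) (array([  -0.0141,  132.9437,   -0.2961, 2535.2418]), 3749, 0.0026776211151983056)
[-0.0015 -0.0013  0.0643]
[-18.3726  -3.3448  23.7164] [ -6.8013   1.0441 -29.3914]
shoulder z 0.0029584984385055326 463
gun top z -0.04021102773360916 534
```

The axial push has risen to about 29 N with no further travel, and the mouth is within about 1 mm of the collar: it is home. Handing in.

```bash
python3 -c "
from h import *
print(robot.hand_in())"
```

```text
the job is handed in; nothing more can be done
None
```

The job is handed in at about 19 s of the 54 s: by the last measurements the guard stands released in the rack's middle slot, and the gun is seated home on the nipple, gripped at 60 N with a push of about 29 N; no verdict came back.

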